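Set out a sampling kit at the fume hood

ROBOT

A 7-joint arm with a two-finger parallel gripper is mounted at the origin on the work surface. World frame = base frame: x ahead of the robot, y to its left, z up, the work surface at z = 0. Lengths are in m, angles in rad, forces in N, time in s.
With the tool pointing down it reaches from about 0.35 to 0.9 m from the base axis. Payload 8.1 kg.
Tool frame: the origin (TCP) lies between the finger pads; the fingertips stand 22 mm ahead of it and the grasp point (between the pads) lies 3 mm ahead of it (arm.tip_reach is the distance from the TCP to the fingertips, in m); z points along the fingers, y is the line along which they close (so a half turn about z gives the same grasp; the last joint's range is limited). The gripper opens to 92 mm and grips with 3 to 60 N. Pads are 19 mm wide; open, the fingers measure 130 mm over their backs; the gripper's body (75 mm by 190 mm) begins 47 mm behind the grasp point.
Start: joints at [1.038, 0.434, 0.025, 1.573, -0.012, 1.134, -0.075], TCP at [0.26, -0.568, 0.213] pointing down, gripper open.
Joint ranges: [-2.62, 2.62], [-0.44, 2.09], [-1.27, 1.32], [0.08, 2.57], [-1.32, 4.46], [0.12, 2], [-2.74, 2.74]. Speed limits (rad/s): [2.22, 2.22, 3.01, 3.01, 3.14, 3.14, 3.14].

INTERFACE

Orientations are given as a rotation vector (axis times angle).
In Python, from cell import telemetry, vision, job, arm gives the robot as it stands. The module is installed in compiled form; this text tells all that it offers.
- The arm moves only by the shell command python3 -m creep 'ROWS' [FORCE]. ROWS is text: rows parted by semicolons, each of 7 numbers parted by spaces: the finger opening in cm, from 0 to 9.18, then the shift along the tool's x, y, z in cm, then the turn, a rotation vector about the tool's x, y, z in degrees. A call has 1 to 5 rows; each row is the pose to reach, as a shift and turn from the pose commanded when the call began, along the tool's axes at that moment; what a row does not reach only later rows make up. A row lasts 1/8 s, in which the tool goes at most 62.5 mm and 10.7 degrees, less where a joint would pass 70% of its speed; a pose out of reach is approached as far as the arm can. A call with a gripper value outside its range is refused whole. The fingers move at their own pace and stop on an object; FORCE is the grip in N (left out, the last holds). Time passes only in rows, so rows that repeat a pose let the fingers close. It gives the time, the measured TCP pose, the force, the opening and the grip force at its end, in the units of the state.
- telemetry.observe(): the state, without advancing time (a new reading comes with each control period).
- vision.get_image(name): name is "side" or "top" or "wrist"; returns the picture (400x640x3 uint8, red, green, blue); there is no depth.
- vision.camera_info(name): a dict with "fov_y" (degrees; the focal length in pixels is half the picture's height over the tangent of half this angle, whatever the lens; pixels are square), "cx", "cy" (the principal point, pixels), "extrinsics" (4x4, takes a point from camera to world coordinates). Camera axes: x right, y down, z forward; pixel columns grow to the right and rows downward; lengths in m; the calibration is good to about 2 mm. A picture is of the moment at which its call begins: read the wrist's pose just before it. camera_info takes no time and is no camera call; for the wrist camera it gives the pose at the moment of the call.
- job.sign_off(): hands the job in; it is judged then, once.
The state is a dict: "clock": time; "joints": joint angles; "dq": joint speeds; "joint_efforts": joint torques, N m; "position": TCP position; "ee_rot": TCP orientation; "force": force on the tool from outside, world axes, zero at the start; "ft_torque": the same for the moment, N m; "width": opening from 0.0 (shut) to 1.0 (fully open); "gripper_force": force on a finger pad.
Only numpy, scipy, OpenCV 4.12 (cv2) and the standard library are available. Lean on these libraries where they do the work, as an engineer would, in place of code of your own. Each camera call takes 0.05 s, during which the arm holds its last target. There are 200 camera calls.

TASK

Get the sampling kit ready: lay the three steel instruments flat in the compartments of the instrument tray in order of use, starting at the side with the finger tab - forceps, then probe, then spatula - each along the middle of its compartment, pointing either way. Stand the two capped amber glass containers upright in the vial rack, the wide jar in the large bay and the narrow vial in the small bay. Keep the jar and vial upright all the time, and leave the little empty glass beaker standing where it is.

Things in the scene. Friction and masses are not known exactly. Their poses are not given: they have to be found in the camera images.
- forceps: Steel forceps (rigid) lying flat, 140 mm long along its own x, origin on its underside at the middle of its length; two arms 12 mm high, joined at the -x end, parallel and 14 mm wide over the outsides from x = -38 to +28 mm (grip there, across y, at x = -5 mm), closing to a point at +x. About 35 g.
- probe: Steel dissecting probe lying flat, 140 mm long along its own x, origin on its underside at the middle of its length; square handle 12 mm wide and 12 mm high from x = -70 to +20 mm (grip across y at about x = -20 mm, near its centre of mass), then a thin needle to x = +70 mm, 6 mm above the underside. About 35 g.
- spatula: Steel spatula lying flat, 140 mm long along its own x, origin on its underside at the middle of its length; square handle 12 mm wide and 12 mm high from x = -70 to +10 mm (grip across y at about x = -20 mm), then a flat round-ended blade 20 mm wide and 2 mm thick to x = +70 mm, 6 mm above the underside. About 35 g.
- jar: Wide amber glass jar with a black cap, standing: 40 mm diameter (cap 37 mm), 55 mm high with the cap (cap is the top 14 mm). Origin at the centre of its underside, z up its axis. About 90 g.
- vial: Narrow amber glass vial with a black cap, standing: 20 mm diameter (cap 18 mm), 60 mm high with the cap (cap is the top 14 mm). Origin at the centre of its underside, z up its axis. About 30 g.
- beaker: Small empty clear glass beaker, standing, not to be disturbed: 42 mm diameter at the rim, 50 mm high, loose. Origin at the centre of its underside.
- tray: Fixed tray 178 x 178 mm: dark mat floor, top 4 mm above the table; steel walls and two dividers 4 mm thick, tops 8 mm above the table. Origin: centre of underside. Three compartments run along its x, each 170 x 54 mm inside, centred at y = +58 (first), 0, -58 mm. A flat dark steel finger tab, 60 mm long, sticks out 23 mm mid-way along the +y side, by the first compartment.
- rack: Fixed low blue plastic vial rack, a block 66 (x) x 108 (y) x 20 mm high with two square bays open at the top, 15 mm deep (floors 5 mm above the table). Origin at the centre of its underside. Large bay 57 x 57 mm centred at x = 0, y = -20.5 mm; small bay 37 x 37 mm centred at x = 0, y = +30.5 mm.
Mind the look-alikes: they are no part of the job. Several things look just like the rack: the one meant starts farthest to the robot's right.

How it is judged:
At the end, for the whole second after the job is handed in: Forceps, probe, spatula flat in compartments 1 (tab side), 2, 3: within 15 mm of its middle line, 18 mm lengthwise, 0.25 rad. Jar and vial upright on the floors of the large and small bay, within 12 mm of centre. All released and at rest; beaker upright, within 30 mm of its start (x of forceps in the frame of tray between -0.018 and 0.018 m and y of forceps in the frame of tray between 0.043 and 0.073 m and z of forceps in the frame of tray between 0.001 and 0.007 m and angle between the x axis of each of forceps, probe, spatula and the x axis of tray, either way round below 0.25 rad and angle between each of forceps, probe, spatula, jar, vial's own z axis and vertical below 0.1 rad and x of probe in the frame of tray between -0.018 and 0.018 m and y of probe in the frame of tray between -0.015 and 0.015 m and z of probe in the frame of tray between 0.001 and 0.007 m and x of spatula in the frame of tray between -0.018 and 0.018 m and y of spatula in the frame of tray between -0.073 and -0.043 m and z of spatula in the frame of tray between 0.001 and 0.007 m and x of jar in the frame of rack between -0.012 and 0.012 m and y of jar in the frame of rack between -0.0325 and -0.0085 m and z of jar in the frame of rack between 0.002 and 0.008 m and x of vial in the frame of rack between -0.012 and 0.012 m and y of vial in the frame of rack between 0.0185 and 0.0425 m and z of vial in the frame of rack between 0.002 and 0.008 m and linear speed of each of forceps, probe, spatula, jar, vial below 0.02 m/s and distance of beaker from where it was at the start of the episode below 0.03 m and angle between beaker's own z axis and vertical below 0.3 rad); the robot touches nothing.
It fails at once if the jar or the vial is tipped by more than 0.6 rad (angle between any of jar, vial's own z axis and vertical above 0.6 rad).
It fails at once if the beaker is moved by more than 30 mm or tipped over (distance of beaker from where it was at the start of the episode above 0.03 m or angle between beaker's own z axis and vertical above 0.6 rad).
It also fails if it takes over 115 s, if anything falls off the work surface, if the arm or the gripper's body presses on something with over 40 N, if the wrist force passes 120 N, or if a joint passes its speed limit or range.

## Working session

There is one attempt and no reset: what is moved stays moved. The work goes in short steps, Python scripts to look and compute and a shell command to move; the robot and the scene stay as the last step left them, time stands still between calls to the robot, and variables do not carry over. Pictures are saved under pics/ and viewed, at most 14 in all, crops included, and the job is handed in when it is done.

```bash
mkdir -p pics; python3 - <<'E'
from cell import telemetry, vision, job, arm
import cv2,numpy as np
print(telemetry.observe(), arm.tip_reach)
for n in ("top","side","wrist"):
    i=vision.camera_info(n);print(n,i)
    cv2.imwrite(f"pics/{n}0.png",vision.get_image(n)[:,:,::-1])
E
```

```text
{'clock': 0.0, 'joints': array([ 1.0383658 ,  0.43520786,  0.02498331,  1.57407414, -0.01159487,
        1.1340102 , -0.07509959]), 'dq': array([ 0.00043561,  0.000763  , -0.00046534, -0.0010844 , -0.00067289,
       -0.0002832 , -0.00047417]), 'joint_efforts': array([-5.98371626e-04, -6.67861819e+01,  9.84483585e-01, -3.14452422e+01,
       -6.05796184e-02,  4.30582662e-02,  1.79964782e-04]), 'position': array([ 0.26016904, -0.56769869,  0.21246339]), 'ee_rot': array([-3.06789837e+00, -6.69557886e-01,  7.48010449e-04]), 'force': array([0.74011609, 0.2216589 , 0.39479749]), 'ft_torque': array([-0.02610252, -0.02452701,  0.02935242]), 'gripper_force': 0.0, 'width': 0.9991261116153795} 0.022
top {'fov_y': 44.43984987898824, 'cx': 327.00731166715957, 'cy': 196.89392979434865, 'extrinsics': array([[ 0.01246633, -0.98060671,  0.19558903,  0.31982644],
       [-0.99989999, -0.01091873,  0.00898874,  0.06914435],
       [-0.00667884, -0.19568152, -0.98064475,  1.32398981],
       [ 0.        ,  0.        ,  0.        ,  1.        ]])}
side {'fov_y': 55.00849511100518, 'cx': 318.96174140315514, 'cy': 198.30527871031524, 'extrinsics': array([[-0.96814342, -0.12899022,  0.21461555,  0.41939732],
       [-0.24994228,  0.54942101, -0.79728628,  0.75356324],
       [-0.01507216, -0.82552897, -0.56415845,  0.51518055],
       [ 0.        ,  0.        ,  0.        ,  1.        ]])}
wrist {'fov_y': 60.57320471527411, 'cx': 319.61443892924945, 'cy': 201.44108550875637, 'extrinsics': array([[ 0.41645353, -0.86939768, -0.26592128,  0.33267168],
       [-0.90915524, -0.39881697, -0.11992407, -0.53582913],
       [-0.00179221,  0.29170653, -0.95650619,  0.38552599],
       [ 0.        ,  0.        ,  0.        ,  1.        ]])}
```

View pics/top0.png

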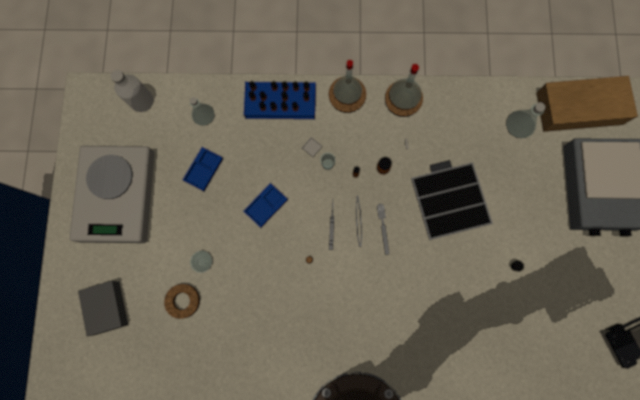

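View pics/side0.png

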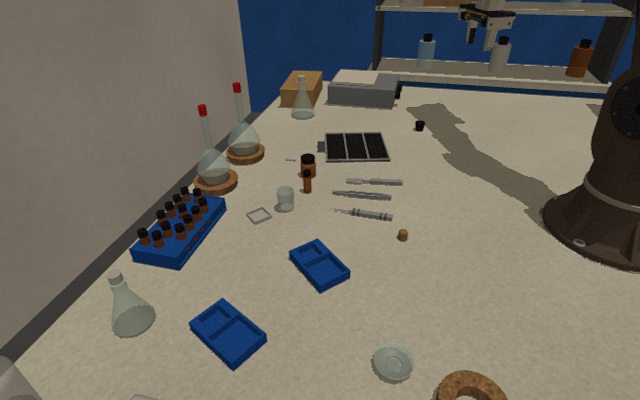

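The top view shows the blue racks at (203,169) and (266,205). The rack meant is the right-hand one at (266,205). The instruments are the probe at (332,225), the forceps at (359,220) and the spatula at (383,228). The vial is at (356,171), the jar at (384,165), the beaker at (328,161), and the tray at (452,200) with its tab at (441,166). The side view agrees with this.

```bash
cat > h.py <<'E'
from cell import telemetry, vision, job, arm
import cv2,numpy as np
from scipy.spatial.transform import Rotation as R
def ray(info,uv,z):
    f=200/np.tan(np.radians(info["fov_y"])/2); E=info["extrinsics"]
    uv=np.atleast_2d(np.asarray(uv,float))
    d=np.c_[(uv[:,0]-info["cx"])/f,(uv[:,1]-info["cy"])/f,np.ones(len(uv))]@E[:3,:3].T
    return E[:3,3]+d*((z-E[2,3])/d[:,2])[:,None]
def proj(info,P):
    f=200/np.tan(np.radians(info["fov_y"])/2); E=info["extrinsics"]
    p=(np.atleast_2d(P)-E[:3,3])@E[:3,:3]
    return p[:,:2]/p[:,2:]*f+[info["cx"],info["cy"]]
def go(pos,close=None):
    """shift cm / turn deg for tool-down TCP at pos; close = world angle (deg) of the closing line"""
    s=telemetry.observe(); T=R.from_rotvec(s["ee_rot"]); M=T.as_matrix()
    d=M.T@(np.asarray(pos)-s["position"])*100
    yx=M[:,1]; cur=np.degrees(np.arctan2(yx[1],yx[0])); out=[]
    if close is not None:
        a=(close-cur+90)%180-90      # world turn about +z
        G=R.from_euler('z',a,degrees=True)
        # desired: exactly down, y at world angle cur+a
        c=np.radians(cur+a); y=np.array([np.cos(c),np.sin(c),0]); z=np.array([0,0,-1.]); x=np.cross(y,z)
        D=R.from_matrix(np.c_[x,y,z]); out=np.degrees((T.inv()*D).as_rotvec())
    print("t",round(s["clock"],2),"pos",s["position"].round(4),"closing",cur.round(1),"j7",s["joints"][6].round(2),"| shift",d.round(2),"turn",np.round(out,1))
def snap(n,name):
    i=vision.camera_info(n); im=vision.get_image(n)[:,:,::-1].copy(); cv2.imwrite(f"pics/{name}.png",im); np.save(f"pics/{name}.npy",i,allow_pickle=True); return i,im
E
python3 - <<'E'
from h import *
i=vision.camera_info("top")
for n,uv,z in [("rack",(266,205),.02),("rack2",(203,169),.02),("probe",(332,225),.01),("forceps",(359,220),.01),("spat",(383,228),.01),("vial",(356,171),.05),("jar",(384,164),.05),("beaker",(328,161),.05),("tray",(452,200),.006),("tab",(441,166),.006)]: print(n,ray(i,uv,z)[0].round(3))
go([.45,-.08,.3],90)
E
```

```text
rack [0.556 0.246 0.02 ]
rack2 [0.654 0.423 0.02 ]
probe [0.505 0.067 0.01 ]
forceps [ 0.519 -0.006  0.01 ]
spat [ 0.498 -0.071  0.01 ]
vial [0.646 0.004 0.05 ]
jar [ 0.666 -0.071  0.05 ]
beaker [0.673 0.079 0.05 ]
tray [ 0.578 -0.261  0.006]
tab [ 0.674 -0.234  0.006]
t 0.15 pos [ 0.2602 -0.5678  0.2126] closing -65.4 j7 -0.08 | shift [ 37.57 -36.45  -8.7 ] turn [-0.1  0.  24.6]
```

```bash
python3 - <<'E'
from h import *
go([.58,-.0,.28],90)
E
python3 -m creep '9.18 20 -20 -5 0 0 15;9.18 30 -30 -7 0 0 24.6;9.18 45 -42 -7 0 0 24.6;9.18 50 -50 -7 0 0 24.6;9.18 53.5 -49.5 -7 0 0 24.6'; python3 - <<'E'
from h import *
go([.58,-.0,.28],90)
E
```

```text
t 0.15 pos [ 0.2602 -0.5678  0.2126] closing -65.4 j7 -0.08 | shift [ 52.73 -38.3   -6.7 ] turn [-0.1  0.  24.6]
clock: 0.78
position: [0.3737, -0.2781, 0.2505]
ee_rot: [3.141, 0.0, 0.0]
force: [1.2, -0.3, -0.2]
width: 1.001
gripper_force: 0.0
t 0.78 pos [ 0.3737 -0.2781  0.2505] closing -90.0 j7 -1.05 | shift [ 20.63 -27.81  -2.96] turn [ 0. -0.  0.]
```

```bash

python3 -m creep '9.18 20.6 -27.8 -3 0 0 0;9.18 20.6 -27.8 -3 0 0 0;9.18 20.6 -27.8 -3 0 0 0;9.18 20.6 -27.8 -3 0 0 0;9.18 20.6 -27.8 -3 0 0 0';python3 -m creep '9.18 0 0 0 0 0 0;9.18 0 0 0 0 0 0;9.18 0 0 0 0 0 0'; python3 - <<'E'
from h import *
go([.58,-.0,.28],90)
snap("wrist","w1"); snap("top","t1")
go([.58,-.0,.28],90)
E
```

```text
clock: 1.4
position: [0.5596, -0.0284, 0.2774]
ee_rot: [3.141, 0.0, -0.0]
force: [1.1, -0.6, 0.6]
width: 1.0
gripper_force: 0.0
clock: 1.78
position: [0.5581, -0.0316, 0.2771]
ee_rot: [3.141, -0.003, -0.001]
force: [-0.2, 0.1, -0.4]
width: 0.998
gripper_force: 0.0
t 1.77 pos [ 0.5581 -0.0316  0.2771] closing -90.1 j7 -1.68 | shift [ 2.18 -3.16 -0.29] turn [ 0.   0.  -0.1]
t 1.88 pos [ 0.5582 -0.0314  0.2773] closing -90.1 j7 -1.68 | shift [ 2.17 -3.14 -0.27] turn [ 0.   0.  -0.1]
```

View pics/w1.png

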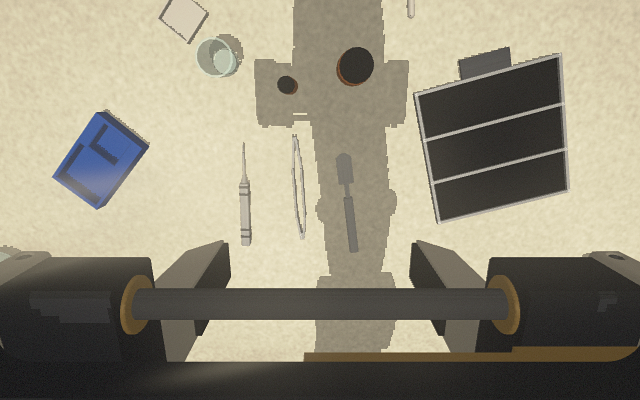

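The wrist view shows everything needed:
- **Instruments:** probe at (245,195), forceps at (298,187) and spatula at (348,202).
- **Glass:** vial cap at (287,85), jar cap at (356,66) and beaker at (217,56).
- **Targets:** tray corners at about (414,94), (561,54), (568,190) and (439,222), with the tab at (485,62), and the rack at (100,160).

```bash
python3 - <<'E'
import cv2,numpy as np
im=cv2.imread("pics/w1.png")
a=cv2.resize(im[125:257,225:375],None,fx=4,fy=4,interpolation=cv2.INTER_CUBIC)
cv2.imwrite("pics/c1.png",a)
hsv=cv2.cvtColor(im,cv2.COLOR_BGR2HSV)
b=cv2.inRange(hsv,(100,100,30),(130,255,255)); c=max(cv2.findContours(b,0,2)[0],key=cv2.contourArea); 
print("rack",cv2.approxPolyDP(c,6,True)[:,0].tolist())
r=cv2.resize(im[100:220,40:160],None,fx=4,fy=4,interpolation=cv2.INTER_CUBIC)
t=cv2.resize(im[40:235,400:580],None,fx=2,fy=2,interpolation=cv2.INTER_CUBIC)
canvas=np.zeros((480,840,3),np.uint8);canvas[:480,:480]=r;canvas[:390,480:840]=t;cv2.imwrite("pics/c2.png",canvas[:,:800])
for nm,(x0,y0,x1,y1) in dict(vial=(270,68,305,102),jar=(328,38,385,95)).items():
    m=(im[y0:y1,x0:x1].max(2)<60).astype(np.uint8)
    c=max(cv2.findContours(m,0,2)[0],key=cv2.contourArea)+[x0,y0]; print(nm,cv2.fitEllipse(c),cv2.contourArea(c))
m=(im[40:235,400:580].max(2)<70).astype(np.uint8)
for c in cv2.findContours(m,0,2)[0]:
    if cv2.contourArea(c)>800: print("tray",cv2.minAreaRect(c+[400,40]),cv2.approxPolyDP(c+[400,40],4,True)[:,0].tolist())
E
```

```text
rack [[141, 148], [96, 113], [53, 176], [80, 142], [71, 174], [125, 168]]Traceback (most recent call last):
  File "<stdin>", line 13, in <module>
cv2.error: OpenCV(4.12.0) /io/opencv/modules/imgproc/src/shapedescr.cpp:361: error: (-201:Incorrect size of input array) There should be at least 5 points to fit the ellipse in function 'fitEllipseNoDirect'
```

View pics/c1.png

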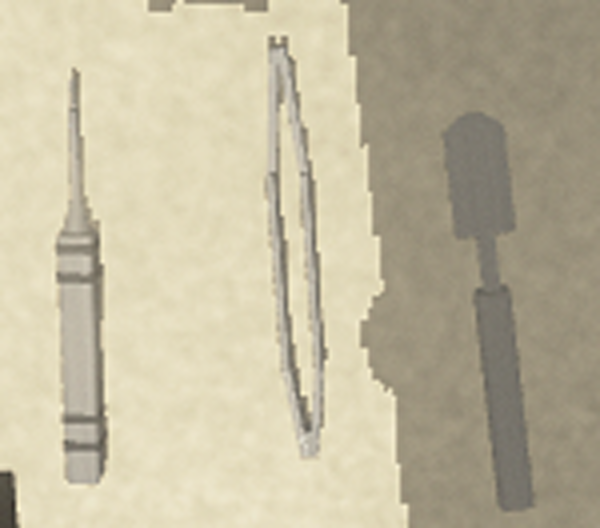

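View pics/c2.png

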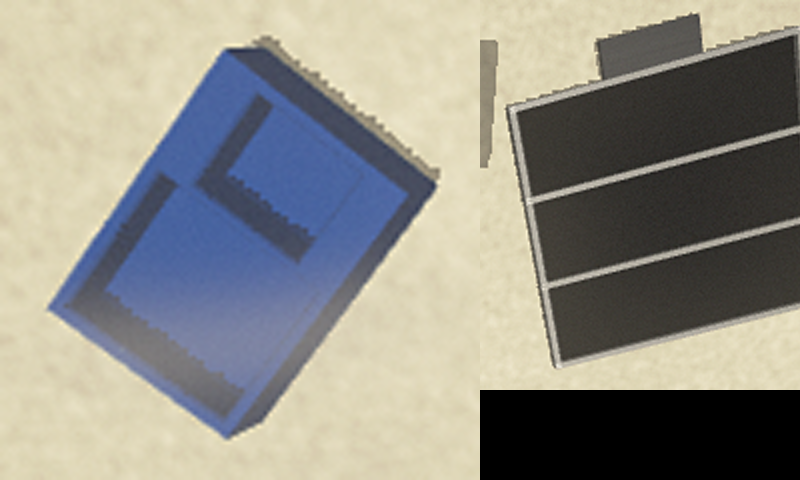

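The crops give good corner and end points in wrist pixels:
- **Probe:** (243.5,142.5) to (246.2,245.5).
- **Forceps:** (294.5,135) to (302.2,239).
- **Spatula:** (343.5,153) to (354.2,252).
- **Rack top corners:** (96.3,112.5), (52.5,176.8), (96.8,209.3) and (142.5,147.5), with the small bay at the upper right.

```bash
cat > m.py <<'E'
from h import *
i=np.load("pics/w1.npy",allow_pickle=True).item(); im=cv2.imread("pics/w1.png")
def seg(n,a,b,za,zb):
    P=ray(i,a,za)[0];Q=ray(i,b,zb)[0];d=P-Q
    print(n,"mid",((P+Q)/2).round(4),"len",np.linalg.norm(d[:2]).round(4),"ang",np.degrees(np.arctan2(d[1],d[0])).round(1))
seg("probe",(243.5,142.5),(246.2,245.5),.006,.012)
seg("probe handle",(244.2,183.7),(246.2,245.5),.012,.012)
seg("forceps",(294.5,135),(302.2,239),.01,.01)
seg("spat",(343.5,153),(354.2,252),.008,.012)
seg("spat handle",(347.7,197.5),(354.2,252),.012,.012)
c=ray(i,[(96.3,112.5),(52.5,176.8),(96.8,209.3),(142.5,147.5)],.02); print(c.round(4),"rack",c.mean(0).round(4))
for a,b in ((0,1),(1,2),(2,3),(3,0)): d=c[a]-c[b];print(np.hypot(*d[:2]).round(4),np.degrees(np.arctan2(d[1],d[0])).round(1))
t=ray(i,[(414,93.5),(561,54),(568.5,190),(438.7,223)],.008); print("tray",t.round(4),t.mean(0).round(4))
for a,b in ((0,1),(1,2),(2,3),(3,0)): d=t[a]-t[b];print(np.hypot(*d[:2]).round(4),np.degrees(np.arctan2(d[1],d[0])).round(1))
for nm,(x0,y0,x1,y1),z in (("vial",(270,68,305,102),.06),("jar",(328,38,385,95),.055)):
    m=(im[y0:y1,x0:x1].max(2)<75).astype(np.uint8)
    c=max(cv2.findContours(m,0,2)[0],key=cv2.contourArea)+[x0,y0]; (u,v),ax,_=cv2.fitEllipse(c); print(nm,u,v,ax,ray(i,(u,v),z)[0].round(4))
m=cv2.inRange(im[40:235,400:580],(0,0,0),(75,75,75))
for c in cv2.findContours(m,0,2)[0]:
    if cv2.contourArea(c)>800: (u,v),s,_=cv2.minAreaRect(c+[400,40]);print("comp",ray(i,(u,v),.004)[0].round(4),s)
E
python3 m.py
```

```text
probe mid [0.5108 0.0679 0.009 ] len 0.1418 ang -1.8
probe handle mid [0.4842 0.0685 0.012 ] len 0.0886 ang -2.0
forceps mid [ 0.5201 -0.0043  0.01  ] len 0.143 ang 2.9
spat mid [ 0.4989 -0.0719  0.01  ] len 0.1395 ang 7.1
spat handle mid [ 0.4695 -0.0751  0.012 ] len 0.0803 ang 7.8
[[0.62   0.2392 0.02  ]
 [0.5401 0.3108 0.02  ]
 [0.4961 0.2624 0.02  ]
 [0.5774 0.1895 0.02  ]] rack [0.5584 0.2505 0.02  ]
0.1073 -41.9
0.0655 47.7
0.1093 138.1
0.0654 -130.6
tray [[ 0.6414 -0.1488  0.008 ]
 [ 0.686  -0.3207  0.008 ]
 [ 0.5179 -0.365   0.008 ]
 [ 0.4712 -0.1961  0.008 ]] [ 0.5791 -0.2576  0.008 ]
0.1776 104.5
0.1738 14.8
0.1752 -74.5
0.1766 -164.4
vial 285.67706298828125 84.2042465209961 (15.942001342773438, 16.722387313842773) [0.6508 0.0041 0.06  ]
jar 356.0784606933594 64.9198989868164 (32.742431640625, 35.95836639404297) [ 0.6704 -0.0718  0.055 ]
comp [ 0.5232 -0.2765  0.004 ] (37.10795211791992, 133.87966918945312)
comp [ 0.5793 -0.2615  0.004 ] (40.259788513183594, 139.78196716308594)
comp [ 0.6364 -0.2462  0.004 ] (43.98346710205078, 146.0207061767578)
```

```bash
sed -i 's/a=(close-cur+90)%180-90 /a=(close-cur+180)%360-180 /' h.py; python3 -c "
from h import *
go([.6508,.0041,.12],48)"
```

```text
t 1.88 pos [ 0.5582 -0.0314  0.2773] closing -90.1 j7 -1.68 | shift [ 9.25 -3.57 15.73] turn [   0.     0.  -138.1]
```

```bash
python3 -m creep '9.18 9.2 -3.6 2 0 0 -10;9.18 9.2 -3.6 2 0 0 -20;9.18 9.2 -3.6 2 0 0 -30;9.18 9.2 -3.6 2 0 0 -40;8 9.2 -3.6 2 0 0 -50' >/dev/null; python3 -m creep '6 0 0 3 0 0 -10;5 0 0 6 0 0 -20;5 0 0 8 0 0 -30;5 0 0 8 0 0 -40;4.5 0 0 8 0 0 -50'>/dev/null;  python3 -m creep '4.5 0 0 3 0 0 -10;4.5 0 0 5 0 0 -20;4.5 0 0 5 0 0 -30;4.5 0 0 5 0 0 -38;4.5 0 0 5 0 0 -38' >/dev/null;  python3 -c "
from h import *
go([.6508,.0041,.12],48)"
```

```text
t 3.75 pos [0.6506 0.0049 0.1272] closing 47.9 j7 0.36 | shift [-0.07 -0.04  0.72] turn [-0.  -0.  -0.1]
```

```bash
python3 -c "
from h import *
i,im=snap('wrist','w2')
print(proj(i,[[.6508,.0041,.06],[.6508,.0041,0]]))
go([.6508,.0041,.041],48)"
```

```text
[[319.30130163 208.76617349]
 [319.36267457 188.10730746]]
t 3.8 pos [0.6507 0.0051 0.1273] closing 47.8 j7 0.35 | shift [-0.08 -0.06  8.63] turn [-0.   0.  -0.2]
```

View pics/w2.png

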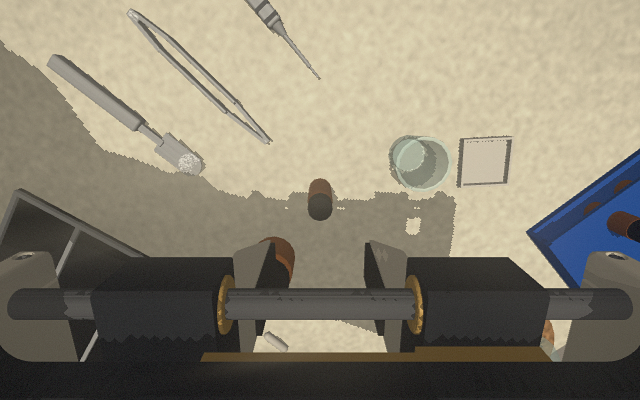

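The wrist view shows the vial cap at (320,207), as predicted at (319,209). The beaker at (420,163) and the jar at (285,258) are clear of the fingers. I'll descend and grip.

```bash
python3 -m creep '4 -.1 -.1 4.5 0 0 0;4 -.1 -.1 8.6 0 0 0;4 -.1 -.1 8.6 0 0 0;4 -.1 -.1 8.6 0 0 0' 20; python3 -m creep '0.5 0 0 0 0 0 0;0.5 0 0 0 0 0 0;0.5 0 0 0 0 0 0;0.5 0 0 0 0 0 0' 20;python3 -m creep '0.5 0 0 0 0 0 0;0.5 0 0 -3 0 0 0;0.5 0 0 -6 0 0 0;.5 0 0 -9 0 0 0;.5 0 0 -9 0 0 0' 20; python3 -c "
from h import *
go([.5807,.2301,.13],48)"
```

```text
clock: 4.3
position: [0.6517, 0.005, 0.0429]
ee_rot: [1.127, 2.931, 0.001]
force: [0.4, -0.5, 0.7]
width: 0.439
gripper_force: 0.0
clock: 4.8
position: [0.6514, 0.0047, 0.0421]
ee_rot: [1.125, 2.932, 0.001]
force: [0.4, -0.6, 5.6]
width: 0.185
gripper_force: 20.0
clock: 5.42
position: [0.6522, 0.0052, 0.1337]
ee_rot: [1.124, 2.93, 0.003]
force: [0.8, -0.5, -0.2]
width: 0.179
gripper_force: 20.0
t 5.42 pos [0.6522 0.0052 0.1337] closing 48.0 j7 0.36 | shift [20.36 11.93  0.35] turn [0.2 0.2 0. ]
```

```bash
python3 -m creep '0.5 5 3 0 0 0 0;.5 10 6 0 0 0 0;.5 15 9 0 0 0 0;.5 20.4 11.9 0 0 0 0;.5 20.4 11.9 0 0 0 0' ;python3 -m creep '0.5 0 0 0 0 0 0;0.5 0 0 0 0 0 0'; python3 -c "
from h import *
go([.5807,.2301,.048],48)
snap('wrist','w3');snap('side','s3')"
```

```text
clock: 6.05
position: [0.575, 0.2362, 0.131]
ee_rot: [-1.11, -2.936, -0.004]
force: [0.4, -0.4, -0.6]
width: 0.183
gripper_force: 20.0
clock: 6.3
position: [0.5794, 0.2274, 0.1305]
ee_rot: [-1.129, -2.932, 0.002]
force: [0.7, -0.5, -0.4]
width: 0.181
gripper_force: 20.0
t 6.3 pos [0.5794 0.2274 0.1305] closing 47.9 j7 -0.02 | shift [0.09 0.3  8.25] turn [-0.1  0.  -0.1]
```

View pics/w3.png

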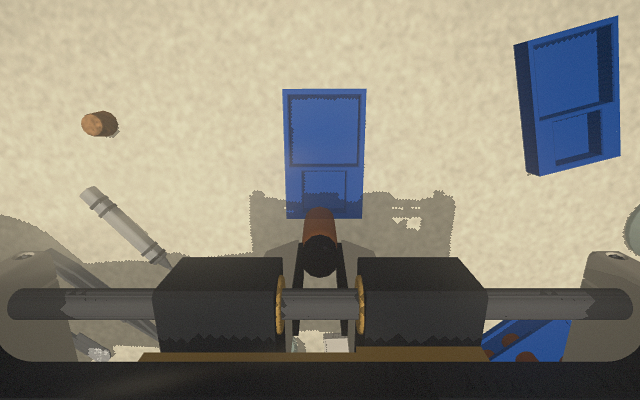

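The vial is held upright in front of the rack. The rack's top corners are at (283,90), (366,88), (363,218) and (287,218). I'll use these as a second measurement of the rack.

```bash
python3 -c "
from h import *
i=np.load('pics/w3.npy',allow_pickle=True).item()
c=ray(i,[(283,90),(366,88),(363,218),(287,218)],.02);print(c.round(4),c.mean(0).round(4))
d=(c[3]+c[2]-c[0]-c[1]);a=np.arctan2(d[1],d[0]);u=np.array([np.cos(a),np.sin(a)]);print(np.degrees(a),c.mean(0)[:2]+.0305*u,c.mean(0)[:2]-.0205*u)
"
```

```text
[[0.498  0.2618 0.02  ]
 [0.5407 0.3112 0.02  ]
 [0.6222 0.2397 0.02  ]
 [0.5774 0.1902 0.02  ]] [0.5596 0.2507 0.02  ]
-41.6538972076693 [0.5823463  0.23043073] [0.54424046 0.26432683]
```

```bash
python3 -m creep '0.5 0 .35 3 0 0 0;.5 0 .35 6 0 0 0;.5 0 .35 7.5 0 0 0;.5 0 .35 8.1 0 0 0;.5 0 .35 8.2 0 0 0' ;python3 -m creep '0.5 0 0 .1 0 0 0;2.6 0 0 .1 0 0 0;2.6 0 0 .1 0 0 0;3.2 0 0 .1 0 0 0;3.2 0 0 .1 0 0 0'; python3 -m creep '3.2 0 0 -4 0 0 0;3.2 0 0 -9 0 0 0;5 0 0 -9 0 0 0'; python3 -c "
from h import *
go([.671,-.0715,.13],48)
snap('wrist','w4')"
```

```text
clock: 7.02
position: [0.5815, 0.2322, 0.0497]
ee_rot: [1.126, 2.933, 0.001]
force: [0.5, 0.6, 0.3]
width: 0.184
gripper_force: 20.0
clock: 7.65
position: [0.5812, 0.2322, 0.0484]
ee_rot: [1.125, 2.933, 0.0]
force: [0.3, -0.3, 0.1]
width: 0.346
gripper_force: 0.0
clock: 8.02
position: [0.5831, 0.234, 0.1425]
ee_rot: [1.124, 2.929, 0.008]
force: [0.2, 0.1, -0.3]
width: 0.415
gripper_force: 0.0
t 8.03 pos [0.5831 0.234  0.1425] closing 48.0 j7 -0.02 | shift [-26.97 -16.84   1.2 ] turn [0.4 0.1 0. ]
```

View pics/w4.png

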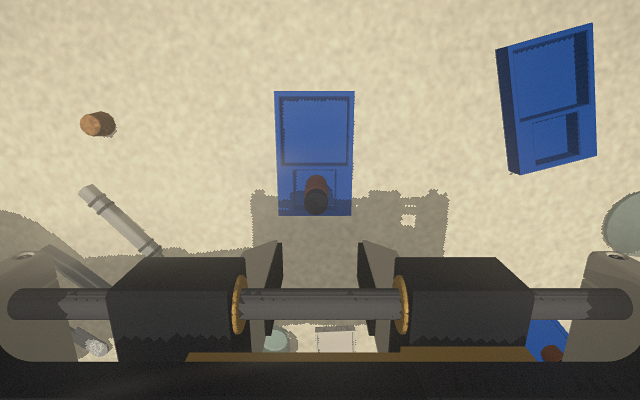

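The vial stands upright in the small bay, with its cap at (316,200). The jar is next.

```bash
python3 -m creep '6 -5 -3 0 0 0 0;6 -10 -6 0 0 0 0;7 -15 -9.5 0 0 0 0;7 -20 -12.5 0 0 0 0;7 -25 -15.5 0 0 0 0' >/dev/null;python3 -m creep '7 -2 -1.4 0 0 0 0;7 -2 -1.4 0 0 0 0;7 -2 -1.4 0 0 0 0'; python3 -c "
from h import *
i,im=snap('wrist','w5')
p=proj(i,[.6704,-.0718,.055])[0];print(p)
x,y=p.astype(int);m=(im[y-60:y+60,x-50:x+50].max(2)<60).astype(np.uint8)
go([.671,-.0715,.040],48)"
```

```text
clock: 9.07
position: [0.6681, -0.0724, 0.1375]
ee_rot: [-1.122, -2.933, -0.001]
force: [0.3, 0.5, 0.5]
width: 0.763
gripper_force: 0.0
[322.38414431 203.55770719]
t 9.12 pos [ 0.6682 -0.0719  0.1379] closing 48.2 j7 0.49 | shift [-0.19  0.21  9.79] turn [ 0.  -0.1  0.2]
```

View pics/w5.png

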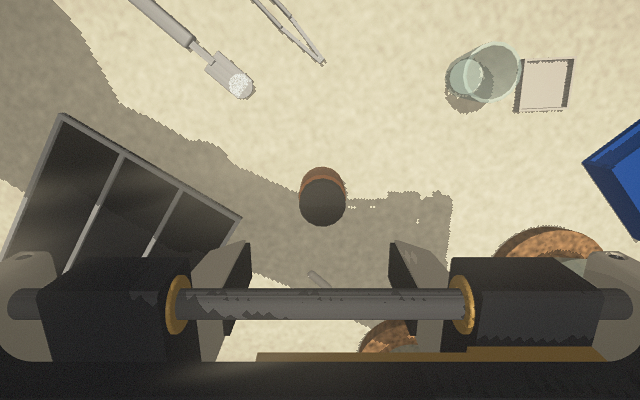

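The jar cap is at (322,203), matching the prediction, and it's centred between the fingers.

```bash
python3 -m creep '7 -.2 .2 4 0 0 0;7 -.2 .2 8 0 0 0;7 -.2 .2 9.7 0 0 0;7 -.2 .2 9.7 0 0 0' 25 >/dev/null; python3 -m creep '2.5 0 0 0 0 0 0;2.5 0 0 0 0 0 0;2.5 0 0 0 0 0 0;2.5 0 0 0 0 0 0' 25;python3 -m creep '2.5 0 0 0 0 0 0;2.5 0 0 -3 0 0 0;2.5 0 0 -6 0 0 0;2.5 0 0 -9.5 0 0 0;2.5 0 0 -9.5 0 0 0' 25; python3 -c "
from h import *
go([.5437,.2642,.135],48)"
```

```text
clock: 10.12
position: [0.6719, -0.0739, 0.0418]
ee_rot: [1.125, 2.932, 0.0]
force: [0.6, 0.6, 2.5]
width: 0.379
gripper_force: 1.3
clock: 10.75
position: [0.6733, -0.0735, 0.1394]
ee_rot: [1.124, 2.929, 0.003]
force: [-0.5, -0.0, -0.9]
width: 0.27
gripper_force: 0.0
t 10.75 pos [ 0.6733 -0.0735  0.1394] closing 48.0 j7 0.49 | shift [32.23 16.43  0.37] turn [0.2 0.2 0. ]
```

```bash
python3 -c "
from h import *
snap('wrist','w6');i,im=snap('side','s6')
i,im=snap('side','s6')
a=cv2.resize(im[60:260,180:440],None,fx=2,fy=2)
w=cv2.imread('pics/w6.png')
c=np.zeros((600,520,3),np.uint8);c[:400,:]=a;c[400:]=cv2.resize(w[100:350,:],(520,200));cv2.imwrite('pics/c6.png',c)"
```

```text
(no output)
```

View pics/c6.png

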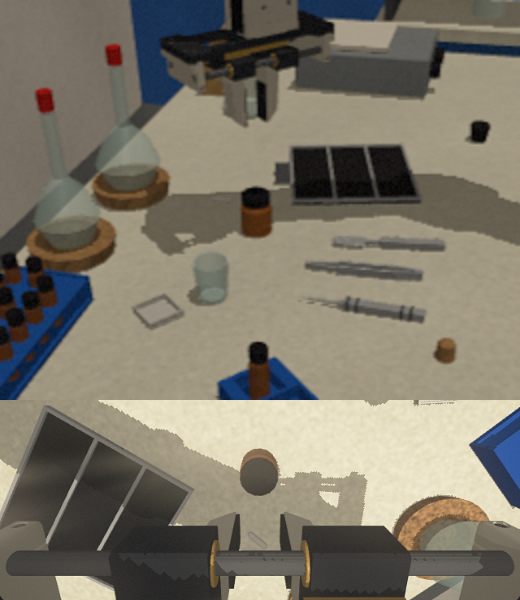

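The side view shows the jar still standing, at (256,212) in the crop, so it slipped out of the grip. I'll measure where the jar and vial are now.

```bash
python3 -c "
from h import *
def cap(name,P,r,z):
    i=np.load(f'pics/{name}.npy',allow_pickle=True).item();im=cv2.imread(f'pics/{name}.png')
    x,y=proj(i,P)[0].astype(int);x0,y0=x-r,y-r;m=(im[y0:y+r,x0:x+r].max(2)<80).astype(np.uint8)
    c=max(cv2.findContours(m,0,2)[0],key=cv2.contourArea)+[x0,y0];e=cv2.fitEllipse(c);print(name,e,ray(i,e[0],z)[0].round(4))
cap('w5',[.6704,-.0718,.055],34,.055);cap('w6',[.6704,-.0718,.055],34,.055);cap('w2',[.6508,.0041,.06],18,.06);cap('w4',[.5815,.2303,.065],18,.065)
i=vision.camera_info('wrist')
go([.6704,-.0718,.055]);print(proj(i,[.6704,-.0718,.055]))
"
```

```text
w5 ((323.1968994140625, 212.79273986816406), (21.497947692871094, 55.15364074707031), 79.46321868896484) [ 0.6765 -0.0764  0.055 ]
w6 ((321.3738708496094, 210.37306213378906), (13.605290412902832, 39.7531852722168), 85.29803466796875) [ 0.6802 -0.0778  0.055 ]
w2 ((320.37158203125, 208.61582946777344), (19.75941276550293, 26.129638671875), 44.54635238647461) [0.6512 0.0048 0.06  ]
w4 ((315.65655517578125, 201.4026336669922), (23.617721557617188, 26.35274314880371), 3.1095571517944336) [0.58   0.2331 0.065 ]
t 10.9 pos [ 0.671  -0.0742  0.1354] closing 48.0 j7 0.49 | shift [0.2  0.15 8.04] turn []
[[321.76901295 200.11389028]]
```

```bash
python3 -c "
from h import *
i3=np.load('pics/w3.npy',allow_pickle=True).item()
print('vial if on TCP',proj(i3,[[.5794,.2274,.1305+.018],[.5794,.2274,.1305-.042]]))
i,im=snap('wrist','w7');s=telemetry.observe();print(s['position'])
x,y=319,195
print(im[y-40:y+40:5,x].max(1))
m=(im[130:240,270:370].max(2)<105).astype(np.uint8)
for c in cv2.findContours(m,0,2)[0]:
  if cv2.contourArea(c)>300:
    c=c+[270,130];e=cv2.fitEllipse(c);print(e,ray(i,e[0],.055)[0].round(4),cv2.boundingRect(c))
a=cv2.resize(im[100:350,190:450],None,fx=2,fy=2)
b=cv2.resize(cv2.imread('pics/w3.png')[180:350,250:390],None,fx=2,fy=2)
o=np.zeros((500,800,3),np.uint8);o[:,:520]=a;o[:340,520:]=b;cv2.imwrite('pics/c7.png',o)
"
```

```text
vial if on TCP [[319.92677083 260.64671998]
 [319.95209428 219.52423901]]
[ 0.67083503 -0.07417507  0.13501607]
[233 230 139 128  93  93  93  88  89  83  84  74  70  67 158 166]
((321.3668212890625, 198.906982421875), (46.29879379272461, 47.76646041870117), 177.8622283935547) [ 0.6695 -0.0714  0.055 ] (298, 175, 47, 49)
```

View pics/c7.png

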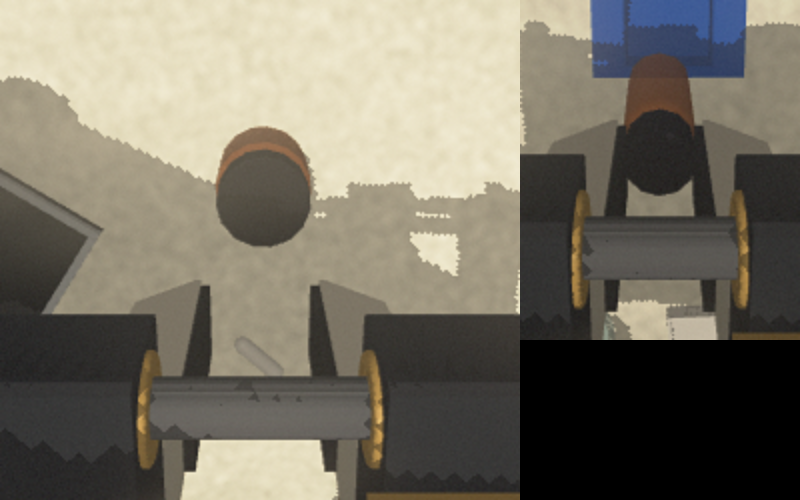

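The jar is centred at (0.6695,-0.0714) and undisturbed. The fingers had only just touched it when the lift began. I'll retry with more time to close and check the force before lifting.

```bash
python3 -m creep '6.5 0 0 0 0 0 0;6.5 0 0 0 0 0 0;6.5 0 0 0 0 0 0;6.5 0 0 0 0 0 0;6.5 0 0 0 0 0 0' 30; python3 -c "
from h import *
go([.6698,-.0716,.038],48)"
```

```text
clock: 11.58
position: [0.6717, -0.0739, 0.1363]
ee_rot: [1.125, 2.933, -0.0]
force: [-0.5, 0.2, 0.5]
width: 0.701
gripper_force: 0.0
t 11.57 pos [ 0.6717 -0.0739  0.1363] closing 48.0 j7 0.49 | shift [0.29 0.05 9.83] turn [0. 0. 0.]
```

```bash
python3 -m creep '6.5 .3 0 4 0 0 0;6.5 .3 0 8 0 0 0;6.5 .3 0 9.8 0 0 0;6.5 .3 0 9.8 0 0 0;6.5 .3 0 9.8 0 0 0'; python3 -m creep '1 0 0 0 0 0 0;1 0 0 0 0 0 0;1 0 0 0 0 0 0;1 0 0 0 0 0 0;1 0 0 0 0 0 0' 30;python3 -m creep '1 0 0 0 0 0 0;1 0 0 0 0 0 0' 30
```

```text
clock: 12.2
position: [0.6706, -0.0716, 0.0399]
ee_rot: [1.125, 2.931, 0.002]
force: [1.0, -0.4, 0.8]
width: 0.709
gripper_force: 0.0
clock: 12.82
position: [0.6696, -0.0718, 0.0386]
ee_rot: [1.125, 2.933, 0.0]
force: [-0.5, 0.3, 3.0]
width: 0.378
gripper_force: 30.0
clock: 13.08
position: [0.6696, -0.0718, 0.0385]
ee_rot: [1.125, 2.933, 0.0]
force: [0.2, -0.5, 4.0]
width: 0.376
gripper_force: 30.0
```

```bash
python3 -m creep '1 0 0 -1 0 0 0;1 0 0 -3 0 0 0;1 0 0 -6 0 0 0;1 0 0 -9 0 0 0;1 0 0 -9.5 0 0 0' 30; python3 -c "
from h import *
go([.5437,.2642,.135],48)"
```

```text
clock: 13.7
position: [0.6709, -0.0714, 0.1368]
ee_rot: [1.124, 2.929, 0.003]
force: [0.5, -0.1, -1.2]
width: 0.378
gripper_force: 30.0
t 13.7 pos [ 0.6709 -0.0714  0.1368] closing 48.0 j7 0.49 | shift [31.91 16.44  0.12] turn [0.2 0.2 0. ]
```

```bash
python3 -m creep '1 5 2.5 0 0 0 0;1 10 5 0 0 0 0;1 15 7.5 0 0 0 0;1 20 10 0 0 0 0;1 25 12.7 0 0 0 0' >/dev/null;python3 -m creep '1 4 2 0 0 0 0;1 6.9 3.7 0 0 0 0;1 6.9 3.7 0 0 0 0;1 6.9 3.7 0 0 0 0'; python3 -c "
from h import *
go([.5437,.2642,.0455],48)"
```

```text
clock: 14.82
position: [0.5421, 0.2624, 0.1329]
ee_rot: [1.126, 2.933, -0.002]
force: [0.8, -0.6, -0.5]
width: 0.376
gripper_force: 30.0
t 14.82 pos [0.5421 0.2624 0.1329] closing 48.0 j7 -0.1 | shift [-0.    0.25  8.74] turn [-0.1  0.   0. ]
```

```bash
python3 -m creep '1 0 .25 4 0 0 0;1 0 .25 7 0 0 0;1 0 .25 8.3 0 0 0;1 0 .25 8.7 0 0 0;1 0 .25 8.7 0 0 0';python3 -m creep '1 0 0 0 0 0 0;5 0 0 0 0 0 0;5 0 0 0 0 0 0;5.5 0 0 0 0 0 0;5.5 0 0 0 0 0 0'; python3 -m creep '5.5 0 0 -3 0 0 0;5.5 0 0 -8 0 0 0;5.5 0 0 -13 0 0 0;5.5 0 0 -13 0 0 0'; python3 -c "
from h import *
snap('wrist','w8')
go([.4885,.0685,.10],88)"
```

```text
clock: 15.45
position: [0.5442, 0.2653, 0.047]
ee_rot: [1.126, 2.932, 0.001]
force: [0.3, 0.2, -0.5]
width: 0.378
gripper_force: 30.0
clock: 16.08
position: [0.5436, 0.2652, 0.0463]
ee_rot: [1.125, 2.933, -0.0]
force: [0.1, -0.2, -0.5]
width: 0.594
gripper_force: 0.0
clock: 16.58
position: [0.5453, 0.2672, 0.1805]
ee_rot: [1.124, 2.929, 0.009]
force: [0.5, 0.3, 0.4]
width: 0.601
gripper_force: 0.0
t 16.62 pos [0.5445 0.2659 0.178 ] closing 48.0 j7 -0.07 | shift [ -9.04 -18.44   7.76] turn [  0.1   0.1 -40. ]
```

View pics/w8.png

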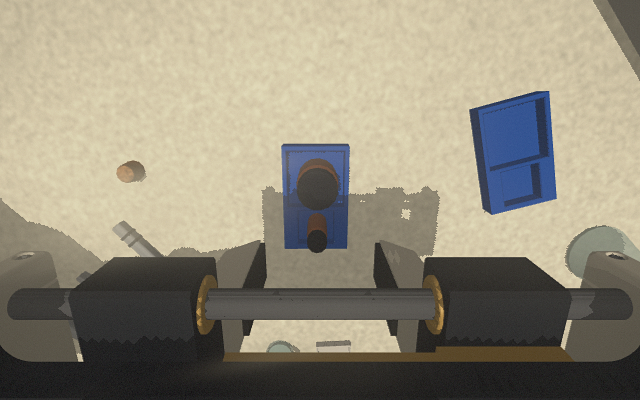

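Both containers stand in their bays, the jar cap at (317,187) and the vial cap at (317,240). The probe is next.

```bash
python3 -m creep '4 -2 -4.5 1 0 0 -10;4 -4.5 -9 2 0 0 -20;4 -7 -13.5 5 0 0 -30;4 -9 -18.4 7.5 0 0 -40;4 -9 -18.4 7.5 0 0 -40' >/dev/null; python3 -m creep '4 0 0 0 0 0 0;4 0 0 0 0 0 0' ; python3 -c "
from h import *
i,im=snap('wrist','w9')
print(proj(i,[[.490,.0685,.012],[.5108,.0679,.01]]))
go([.490,.0685,.027],88)"
```

```text
clock: 17.5
position: [0.4879, 0.0699, 0.1016]
ee_rot: [0.053, 3.14, 0.002]
force: [-0.6, -0.5, -0.3]
width: 0.434
gripper_force: 0.0
[[318.72612428 202.02098526]
 [318.86997871 225.40136398]]
t 17.55 pos [0.4879 0.0699 0.1017] closing 88.1 j7 0.75 | shift [-0.21 -0.14  7.47] turn [0.  0.1 0.1]
```

View pics/w9.png

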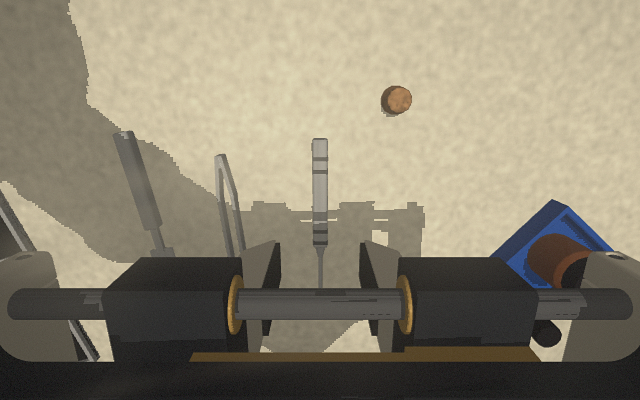

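The probe handle runs from (320,138) to (320,245) and is centred between the fingers, so I'll grip it.

```bash
python3 -m creep '4 -.2 -.1 4 0 0 0;4 -.2 -.1 7 0 0 0;4 -.2 -.1 7.4 0 0 0;4 -.2 -.1 7.4 0 0 0' 25; python3 -m creep '0 0 0 0 0 0 0;0 0 0 0 0 0 0;0 0 0 0 0 0 0;0 0 0 0 0 0 0;0 0 0 0 0 0 0' 25;python3 -m creep '0 0 0 -2 0 0 0;0 0 0 -5 0 0 0;0 0 0 -8 0 0 0' 25; python3 -c "
from h import *
go([.5738,-.2402,.11],15)"
```

```text
clock: 18.05
position: [0.4899, 0.0682, 0.028]
ee_rot: [0.052, 3.14, 0.001]
force: [-0.3, 1.4, 0.3]
width: 0.439
gripper_force: 0.0
clock: 18.68
position: [0.4894, 0.0671, 0.0273]
ee_rot: [0.054, 3.141, -0.0]
force: [0.0, 0.8, -0.3]
width: 0.006
gripper_force: 0.0
clock: 19.05
position: [0.4894, 0.0676, 0.1093]
ee_rot: [0.053, 3.141, 0.001]
force: [0.6, -0.3, -0.6]
width: 0.006
gripper_force: 0.0
t 19.05 pos [0.4894 0.0676 0.1093] closing 88.1 j7 0.77 | shift [ -9.48 -30.48  -0.07] turn [ 0.  -0.  73.1]
```

The fingers shut on nothing. The earlier widths also match the cap diameters (18 and 37 mm), so the true fingertip height may differ from what I assumed. I'll check it with the side camera.

```bash
python3 -m creep '4 0 0 0 0 0 0;4 0 0 0 0 0 0;4 0 0 0 0 0 0;4 0 0 0 0 0 0' ; python3 -c "
from h import *
s=telemetry.observe();p=s['position'];M=R.from_rotvec(s['ee_rot']).as_matrix()
j,sd=snap('side','s10');i,w=snap('wrist','w10')
k=5;q=proj(j,p)[0];x0,y0=int(q[0])-50,int(q[1])-45
a=cv2.resize(sd[y0:y0+110,x0:x0+80],None,fx=k,fy=k,interpolation=cv2.INTER_NEAREST)
for dz,col in ((.022,(0,0,255)),(.003,(0,255,0)),(-.044,(255,0,255))):
  for o in (-.02,.02):
    u=(proj(j,p+M@[0,o,dz])[0]-[x0,y0]+.5)*k; cv2.circle(a,tuple(u.astype(int)),4,col,1)
b=cv2.resize(w[110:350,220:420],None,fx=2,fy=2)
for P in ([.490,.0685,.012],[.4416,.070,.012]):
    u=(proj(i,P)[0]-[220,110])*2; cv2.circle(b,tuple(u.astype(int)),4,(0,0,255),1)
o=np.zeros((550,800,3),np.uint8);o[:550,:400]=a;o[:480,400:]=b;cv2.imwrite('pics/c10.png',o)"
```

```text
clock: 19.55
position: [0.489, 0.0671, 0.1067]
ee_rot: [-0.054, -3.14, 0.0]
force: [-0.1, 0.2, -0.2]
width: 0.391
gripper_force: 0.0
```

View pics/c10.png

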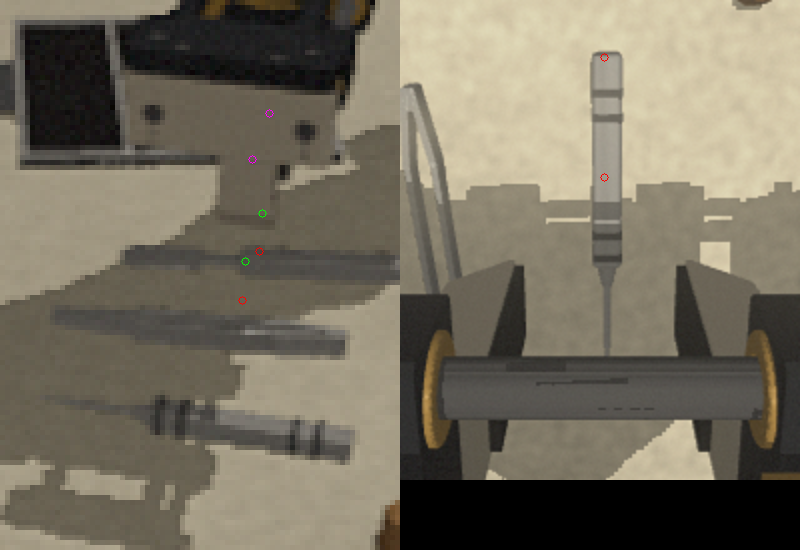

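The side crop shows the near finger ending at about (245,220), well above the predicted tip at (243,300), so the real fingertips sit higher than the nominal tip frame. The probe lies undisturbed at (606,160). I'll compute the offset.

```bash
python3 -c "
from h import *
j=np.load('pics/s10.npy',allow_pickle=True).item();i=np.load('pics/w10.npy',allow_pickle=True).item()
p=np.array([.489,.0671,.1067]);q=proj(j,p)[0];x0,y0=int(q[0])-50,int(q[1])-45
f=200/np.tan(np.radians(j['fov_y'])/2);E=j['extrinsics']
for c in ((218,216),(273,222)):
  d=E[:3,:3]@np.r_[(x0+c[0]/5-j['cx'])/f,(y0+c[1]/5-j['cy'])/f,1]
  for y in (.0865,.095,.105): print(c,y,(E[:3,3]+d*(y-E[1,3])/d[1]).round(4))
f=200/np.tan(np.radians(i['fov_y'])/2);E=i['extrinsics']
for c in ((281.5,242.5),(358.5,241.5)):
  d=E[:3,:3]@np.r_[(c[0]-i['cx'])/f,(c[1]-i['cy'])/f,1]
  for y in (.0185,.0195): t=y/abs(d[1]);P=(E[:3,3]+d*t);print('wrist',P.round(4))
go([.49,.0685,.01],88)
"
```

```text
(218, 216) 0.0865 [0.501  0.0865 0.122 ]
(218, 216) 0.095 [0.5   0.095 0.127]
(218, 216) 0.105 [0.4988 0.105  0.1329]
(273, 222) 0.0865 [0.479  0.0865 0.1221]
(273, 222) 0.095 [0.4782 0.095  0.1271]
(273, 222) 0.105 [0.4773 0.105  0.133 ]
wrist [0.4702 0.0506 0.1433]
wrist [0.4734 0.0496 0.1359]
wrist [0.486  0.0876 0.1091]
wrist [0.49   0.0886 0.0999]
t 19.65 pos [0.4891 0.0672 0.1069] closing 88.0 j7 0.76 | shift [-0.09  0.13  9.69] turn [ 0. -0.  0.]
```

```bash
python3 -m creep '4 -.1 .1 4 0 0 0;4 -.1 .1 8 0 0 0;4 -.1 .1 9.4 0 0 0;4 -.1 .1 9.4 0 0 0'; python3 -m creep '4 0 0 .4 0 0 0;4 0 0 .4 0 0 0'; python3 -m creep '4 0 0 .4 0 0 0;4 0 0 .4 0 0 0';python3 -m creep '4 0 0 .3 0 0 0;4 0 0 .3 0 0 0'
```

```text
clock: 20.15
position: [0.49, 0.0684, 0.013]
ee_rot: [-0.053, -3.14, 0.0]
force: [0.2, 0.7, -0.1]
width: 0.433
gripper_force: 0.0
clock: 20.4
position: [0.4911, 0.0682, 0.0101]
ee_rot: [0.055, 3.14, 0.0]
force: [-1.2, -0.0, 0.6]
width: 0.437
gripper_force: 0.0
clock: 20.65
position: [0.4904, 0.068, 0.0053]
ee_rot: [0.054, 3.141, -0.0]
force: [-0.2, 0.2, -0.4]
width: 0.437
gripper_force: 0.0
clock: 20.9
position: [0.4903, 0.0681, 0.0021]
ee_rot: [-0.054, -3.141, 0.0]
force: [1.2, 0.2, -0.3]
width: 0.437
gripper_force: 0.0
```

Nominal tips would already be 20 mm below the table, and there is no contact, which confirms a short tool. I'll continue down in small steps.

```bash
for k in 1; do python3 -m creep '4 0 0 .3 0 0 0;4 0 0 .3 0 0 0' | grep -E 'pos|force:'; python3 -m creep '4 0 0 .3 0 0 0;4 0 0 .3 0 0 0'| grep -E 'pos|force:';python3 -m creep '4 0 0 .2 0 0 0;4 0 0 .2 0 0 0'| grep -E 'pos|force:'; done
```

```text
position: [0.4903, 0.0681, -0.001]
force: [0.6, 0.3, 0.3]
gripper_force: 0.0
position: [0.4903, 0.0681, -0.0039]
force: [0.7, -0.2, -0.5]
gripper_force: 0.0
position: [0.4904, 0.0681, -0.0058]
force: [0.3, -0.6, 0.5]
gripper_force: 0.0
```

```bash
python3 -m creep '4 0 0 .2 0 0 0;4 0 0 .2 0 0 0' | grep -E 'pos|^force:'; python3 -m creep '4 0 0 .15 0 0 0;4 0 0 .15 0 0 0'| grep -E 'pos|^force:';python3 -m creep '4 0 0 .15 0 0 0;4 0 0 .15 0 0 0'| grep -E 'pos|^force:'
```

```text
position: [0.4904, 0.0681, -0.0079]
force: [-0.5, 0.1, -0.5]
position: [0.4904, 0.0681, -0.0093]
force: [-0.8, -0.0, -0.2]
position: [0.4904, 0.0681, -0.0108]
force: [0.3, -0.2, 0.2]
```

```bash
python3 -m creep '0 0 0 0 0 0 0;0 0 0 0 0 0 0;0 0 0 0 0 0 0;0 0 0 0 0 0 0;0 0 0 0 0 0 0' 20
```

```text
clock: 23.02
position: [0.4905, 0.0682, -0.0107]
ee_rot: [0.054, 3.141, 0.0]
force: [0.3, -0.3, 0.8]
width: 0.13
gripper_force: 20.0
```

The grip is good: width 12 mm at 20 N, with the TCP at z = -0.0107. The real tips are about 35 mm shorter than stated. I'll lift and carry the probe to compartment 2.

```bash
python3 -m creep '0 0 0 -1 0 0 0;0 0 0 -3 0 0 0;0 0 0 -6 0 0 0;0 0 0 -7 0 0 0'; python3 -c "
from h import *
go([.5738,-.2402,.06],15)"
```

```text
clock: 23.52
position: [0.4913, 0.0685, 0.0611]
ee_rot: [0.054, 3.139, 0.001]
force: [1.3, -0.1, 0.3]
width: 0.128
gripper_force: 20.0
t 23.52 pos [0.4913 0.0685 0.0611] closing 88.0 j7 0.69 | shift [ -9.31 -30.57   0.12] turn [ 0.1  0.1 73. ]
```

```bash
python3 -m creep '0 -1.5 -5 0 0 0 10;0 -3 -10 0 0 0 20;0 -4.5 -15 0 0 0 30;0 -6 -20 0 0 0 40;0 -7.5 -25 0 0 0 50' >/dev/null; python3 -c "
from h import *
go([.5738,-.2402,.06],15)"
```

```text
t 24.15 pos [ 0.5567 -0.1861  0.0591] closing 37.7 j7 0.46 | shift [-5.32 -1.96 -0.09] turn [-0.  -0.  22.7]
```

```bash
python3 -m creep '0 -2 -2 0 0 0 10;0 -4.8 -2 0 0 0 22;0 -4.8 -2 0 0 0 22;0 -4.8 -2 0 0 0 22' >/dev/null; python3 -c "
from h import *
i,im=snap('wrist','w11')
go([.5738,-.2402,-.0035],15)
# tray dark compartments
m=cv2.inRange(im[:250],(0,0,0),(75,75,75))
for c in cv2.findContours(m,0,2)[0]:
    if cv2.contourArea(c)>800: r=cv2.minAreaRect(c);print([v.round(1) if hasattr(v,'round') else v for v in r[0]],r[1],r[2],ray(i,r[0],.004)[0].round(4))
"
```

```text
t 24.7 pos [ 0.5701 -0.2331  0.059 ] closing 16.2 j7 0.23 | shift [-0.79  0.16  6.25] turn [-0.  -0.1  1.2]
[466.37982177734375, 230.62136840820312] (31.392446517944336, 41.43529510498047) 7.853313446044922 [ 0.6746 -0.2167  0.004 ]
[239.57962036132812, 206.84335327148438] (85.92802429199219, 75.76423645019531) 88.63607025146484 [ 0.5152 -0.2443  0.004 ]
[410.1082763671875, 189.97032165527344] (80.61746215820312, 124.38599395751953) 4.332313537597656 [ 0.6254 -0.1997  0.004 ]
[325.0, 188.5] (121.0, 82.0) 90.0 [ 0.5689 -0.215   0.004 ]
[235.5, 145.0] (36.0, 81.0) 90.0 [ 0.5035 -0.2029  0.004 ]
```

```bash
python3 -m creep '0 -.8 .2 3 0 0 1;0 -.8 .2 5 0 0 1;0 -.8 .2 6 0 0 1;0 -.8 .2 6.2 0 0 1;0 -.8 .2 6.2 0 0 1'; python3 -m creep '2 0 0 0 0 0 0;2 0 0 0 0 0 0;2 0 0 0 0 0 0' 10; python3 -m creep '2 0 0 -1 0 0 0;2 0 0 -4 0 0 0;3 0 0 -8 0 0 0;4 0 0 -9 0 0 0'; python3 -c "
from h import *
go([.525,-.0045,.06],93)"
```

```text
clock: 25.32
position: [0.5751, -0.2413, -0.0022]
ee_rot: [1.911, 2.493, 0.0]
force: [-0.3, -0.3, 0.2]
width: 0.128
gripper_force: 20.0
clock: 25.7
position: [0.5749, -0.2416, -0.0024]
ee_rot: [1.912, 2.492, 0.0]
force: [-0.5, -0.4, -0.3]
width: 0.219
gripper_force: 0.0
clock: 26.2
position: [0.5765, -0.2417, 0.0907]
ee_rot: [1.909, 2.489, 0.003]
force: [0.4, -0.1, 0.2]
width: 0.382
gripper_force: 0.0
t 26.2 pos [ 0.5765 -0.2417  0.0907] closing 15.0 j7 0.24 | shift [24.25  1.16  3.01] turn [  0.1   0.3 -78. ]
```

```bash
python3 -m creep '4 5 .2 0 0 0 -10;4 10 .4 0 0 0 -20;4 15 .6 0 0 0 -30;4 20 .9 1 0 0 -40;4 24 1.2 2 0 0 -50' >/dev/null; python3 -m creep '4 0 0 1 0 0 -10;4 0 0 1 0 0 -20;4 0 0 1 0 0 -28;4 0 0 1 0 0 -28' >/dev/null; python3 -c "
from h import *
i,im=snap('wrist','w12')
go([.515,-.0045,.02],93);go([.515,-.0045,-.0105],93)
g=im[110:245,270:370].copy();cv2.imwrite('pics/g.png',g)
a=proj(i,[[.515,-.0045,.012],[.4502,-.0078,.01],[.482,-.0062,.012]]);print(a)
for v in range(100,240,10):
  r=im[v].astype(int).max(1)[250:390];print(v,[250+int(k) for k in np.where(abs(np.diff(r))>30)[0]])
"
```

```text
t 27.38 pos [ 0.5239 -0.0067  0.0571] closing 92.8 j7 0.92 | shift [0.88 0.27 3.71] turn [ 0.  -0.  -0.2]
t 27.38 pos [ 0.5239 -0.0067  0.0571] closing 92.8 j7 0.92 | shift [0.87 0.26 6.76] turn [ 0.  -0.  -0.2]
[[324.77689892 206.29680088]
 [325.24736124 105.47151479]
 [325.00232723 157.155297  ]]
100 []
110 [319, 330]
120 [316, 322, 331]
130 [316, 322, 325, 328]
140 [316, 327]
150 [314, 319, 329]
160 [312, 329, 330, 336]
170 [319, 328, 330, 331, 336]
180 [313, 314, 319, 330, 336]
190 [313, 318, 319, 330, 336]
200 [313, 319, 329, 330, 331, 336]
210 [279, 314, 319, 329, 330, 331, 335, 340, 382]
220 [314, 330, 335]
230 [312, 314, 330, 331]
```

The forceps edges are at columns 313–336, so the centre is 324.5 against a prediction of 324.8. I'll descend and grip.

```bash
python3 -m creep '4 .9 .3 3 0 0 0;4 .9 .3 5.5 0 0 0;4 .9 .3 6.5 0 0 0;4 .9 .3 6.7 0 0 0;4 .9 .3 6.7 0 0 0' | grep -E 'pos|^force'; python3 -m creep '0 0 0 0 0 0 0;0 0 0 0 0 0 0;0 0 0 0 0 0 0;0 0 0 0 0 0 0;0 0 0 0 0 0 0' 20;python3 -m creep '0 0 0 -1 0 0 0;0 0 0 -3 0 0 0;0 0 0 -6 0 0 0;0 0 0 -7 0 0 0'; python3 -c "
from h import *
go([.6337,-.2397,.06],15)"
```

```text
position: [0.5155, -0.004, -0.0091]
force: [1.0, 0.2, 0.0]
clock: 28.62
position: [0.5151, -0.0042, -0.0095]
ee_rot: [-0.083, 3.14, -0.0]
force: [-0.6, 0.3, 4.1]
width: 0.148
gripper_force: 20.0
clock: 29.12
position: [0.5161, -0.0037, 0.0628]
ee_rot: [-0.083, 3.137, 0.0]
force: [0.5, 0.3, 0.2]
width: 0.148
gripper_force: 20.0
t 29.12 pos [ 0.5161 -0.0037  0.0628] closing 93.0 j7 0.92 | shift [-10.5  -24.18   0.31] turn [ 0.1  0.2 78. ]
```

```bash
python3 -m creep '0 -1.5 -4 0 0 0 10;0 -3 -8 0 0 0 20;0 -4.5 -12 0 0 0 30;0 -6 -16 0 0 0 40;0 -8 -20 0 0 0 50' >/dev/null;python3 -m creep '0 -2 -2 0 0 0 10;0 -4 -4 0 0 0 20;0 -4 -4 0 0 0 28;0 -4 -4 0 0 0 28' >/dev/null; python3 -c "
from h import *
go([.6337,-.2397,.06],15)"
```

```text
t 30.25 pos [ 0.6033 -0.2561  0.0604] closing 15.1 j7 0.24 | shift [0.8  3.36 0.04] turn [-0.  -0.   0.1]
```

```bash
python3 -m creep '0 .8 3.4 0 0 0 0;0 .8 3.4 0 0 0 0;0 .8 3.4 0 0 0 0' >/dev/null; python3 -c "
from h import *
go([.6337,-.2397,-.0045],15)"
```

```text
t 30.62 pos [ 0.6338 -0.2392  0.0601] closing 15.2 j7 0.22 | shift [-0.05 -0.02  6.46] turn [-0.  -0.   0.2]
```

```bash
python3 -m creep '0 0 0 3 0 0 0;0 0 0 5 0 0 0;0 0 0 6 0 0 0;0 0 0 6.4 0 0 0;0 0 0 6.4 0 0 0'; python3 -m creep '2.2 0 0 0 0 0 0;2.2 0 0 0 0 0 0;2.2 0 0 0 0 0 0' 10|grep -E 'pos|^force|width'; python3 -m creep '2.2 0 0 -1 0 0 0;2.2 0 0 -4 0 0 0;3 0 0 -7 0 0 0;4 0 0 -9 0 0 0'>/dev/null; python3 -c "
from h import *
# spatula grip 20 mm behind mid; handle mid is x=-30
m=np.array([.4989,-.0719]);h=np.array([.4695,-.0751]);d=(m-h)/np.linalg.norm(m-h);print(m-.02*d,h+.01*d)
go([.4792,-.0742,.06],97.5)"
```

```text
clock: 31.25
position: [0.6344, -0.2397, -0.0034]
ee_rot: [1.912, 2.493, 0.0]
force: [-0.2, -0.0, 0.0]
width: 0.149
gripper_force: 20.0
position: [0.6344, -0.2397, -0.0033]
force: [-1.0, -0.4, 0.3]
width: 0.236
[ 0.47901743 -0.07406409] [ 0.47944129 -0.07401796]
t 32.12 pos [ 0.6349 -0.2396  0.0885] closing 15.0 j7 0.23 | shift [ 20.02 -10.76   2.82] turn [  0.    0.1 -82.5]
```

```bash
python3 -m creep '4 4 -2 0 0 0 -10;4 8 -4 0 0 0 -20;4 12 -6 0 0 0 -30;4 16 -8.6 1 0 0 -40;4 20 -10.8 2 0 0 -50' >/dev/null; python3 -m creep '4 0 0 1 0 0 -10;4 0 0 1 0 0 -20;4 0 0 1 0 0 -30;4 0 0 1 0 0 -32.5;4 0 0 1 0 0 -32.5' >/dev/null; python3 -c "
from h import *
i,im=snap('wrist','w13')
go([.4792,-.0741,-.0115],97.5)
print(proj(i,[[.4792,-.0741,.012],[.4298,-.0805,.012],[.45,-.078,.012]]))
for v in range(100,240,10):
  r=im[v].astype(int).max(1)[250:390];print(v,[250+int(k) for k in np.where(abs(np.diff(r))>15)[0]])
"
```

```text
t 33.42 pos [ 0.4781 -0.0745  0.0564] closing 97.3 j7 1.11 | shift [-0.12  0.03  6.79] turn [-0.   0.  -0.2]
[[321.18647359 220.6038228 ]
 [321.24089121 146.58461717]
 [321.03929743 177.99702873]]
100 []
110 []
120 []
130 []
140 []
150 [310, 311, 312, 331]
160 [311, 312, 329, 330, 331]
170 [311, 313, 329, 330, 331]
180 [311, 312, 329, 330, 331]
190 [311, 313, 314, 329, 330]
200 [258, 310, 312, 313, 329, 330]
210 [275, 312, 314, 329, 330, 337, 379]
220 [312, 330]
230 [312, 313, 314, 327, 330]
```

```bash
python3 -m creep '4 -.1 0 3 0 0 0;4 -.1 0 5.5 0 0 0;4 -.1 0 6.5 0 0 0;4 -.1 0 6.8 0 0 0;4 -.1 0 6.8 0 0 0' | grep -E 'pos|^force'; python3 -m creep '0 0 0 0 0 0 0;0 0 0 0 0 0 0;0 0 0 0 0 0 0;0 0 0 0 0 0 0;0 0 0 0 0 0 0' 20|grep -E 'pos|force|width';python3 -m creep '0 0 0 -1 0 0 0;0 0 0 -3 0 0 0;0 0 0 -6 0 0 0;0 0 0 -7 0 0 0'|grep -E 'pos|force|width'; python3 -c "
from h import *
go([.5178,-.2552,.06],15)"
```

```text
position: [0.4795, -0.0742, -0.0112]
force: [0.1, 0.8, 0.8]
position: [0.4792, -0.0743, -0.0115]
force: [-1.5, -0.2, 4.6]
width: 0.129
gripper_force: 20.0
position: [0.4799, -0.0742, 0.06]
force: [1.7, -0.3, -0.4]
width: 0.125
gripper_force: 20.0
t 35.17 pos [ 0.4799 -0.0742  0.06  ] closing 97.5 j7 1.12 | shift [-1.390e+00 -1.844e+01  1.000e-02] turn [ 0.1  0.1 82.5]
```

```bash
python3 -m creep '0 -.3 -4 0 0 0 10;0 -.6 -8 0 0 0 20;0 -.9 -12 0 0 0 30;0 -1.2 -16 0 0 0 40;0 -1.4 -18.4 0 0 0 50' >/dev/null;python3 -m creep '0 0 0 0 0 0 10;0 0 0 0 0 0 20;0 0 0 0 0 0 30;0 0 0 0 0 0 32.5;0 0 0 0 0 0 32.5' >/dev/null; python3 -c "
from h import *
go([.5178,-.2552,-.0055],15)"
```

```text
t 36.42 pos [ 0.5169 -0.2548  0.0581] closing 15.2 j7 0.27 | shift [-0.06  0.08  6.36] turn [-0.   0.   0.2]
```

Then I'll lift and move back out of the way for a final check of everything.

```bash
python3 -m creep '0 0 .1 3 0 0 0;0 0 .1 5 0 0 0;0 0 .1 6 0 0 0;0 0 .1 6.3 0 0 0;0 0 .1 6.3 0 0 0'|grep -E 'pos|^force|width'; python3 -m creep '2 0 0 0 0 0 0;2 0 0 0 0 0 0;2 0 0 0 0 0 0' 10|grep -E 'pos|^force|width'; python3 -m creep '2 0 0 -1 0 0 0;2 0 0 -4 0 0 0;3 0 0 -10 0 0 0;4 0 0 -16 0 0 0;4 0 0 -22 0 0 0'>/dev/null; python3 -c "
from h import *
go([.42,-.12,.30],-0)"
```

```text
position: [0.5183, -0.2547, -0.0044]
force: [-0.2, 0.8, -1.0]
width: 0.127
position: [0.5182, -0.2547, -0.0044]
force: [0.1, 0.1, 0.0]
width: 0.219
t 38.05 pos [ 0.5177 -0.2543  0.2181] closing 15.0 j7 0.38 | shift [15.51 -5.95 -8.2 ] turn [ 0.  0. 15.]
```

```bash
python3 -m creep '4 -5 .5 -2 0 0 0;4 -10 .5 -3 0 0 0;4 -15.5 .5 -3 0 0 0;4 -15.5 .5 -3 0 0 0;4 -15.5 .5 -3 0 0 0'>/dev/null; python3 - <<'E'
from h import *
i,im=snap('wrist','w20');snap('side','s20');snap('top','t20')
u=np.array([np.cos(np.radians(15)),np.sin(np.radians(15))]);C=np.array([.579,-.2595]);xa=np.array([u[1],-u[0]])
# rectify tray floor plane z=.012 with library warp: 1 mm per px
w=[C+xa*a+u*b for a,b in ((-.09,.09),(.09,.09),(.09,-.09),(-.09,-.09))]
src=proj(i,[[*p,.012] for p in w]).astype(np.float32);print(src.round(0).tolist(),telemetry.observe()['position'])
H=cv2.getPerspectiveTransform(src,np.float32([[0,0],[180,0],[180,180],[0,180]]))
r=cv2.warpPerspective(im,H,(180,180));cv2.imwrite('pics/r20.png',r)
g=r.max(2)
for k,b in enumerate((58,0,-58)):
    y0=90-b; m=(g[y0-21:y0+22,8:172]>90).astype(np.uint8)
    c=max(cv2.findContours(m,0,2)[0],key=cv2.contourArea);e=cv2.minAreaRect(c);bx=cv2.boundingRect(c)
    print(k+1,'tray x',bx[0]+8-90,bx[0]+bx[2]+8-90,'y',b+21-bx[1],b+21-bx[1]-bx[3],'rect',np.round(e[1]),round(e[2],1),cv2.contourArea(c))
E
```

```text
[[460.0, -53.0], [441.0, 128.0], [287.0, 128.0], [282.0, -53.0]] [ 0.5632895  -0.40141078  0.24601261]
1 tray x -43 71 y 68 50 rect [113.  17.] 0.8 822.5
2 tray x -43 72 y 7 -5 rect [114.  11.] -0.0 794.0
3 tray x -43 70 y -48 -68 rect [ 19. 112.] 90.0 1416.0
```

The instruments read y ≈ 59, 1 and -58 mm, with their +x ends at 70–72 mm and straight. Last, I'll check the jar and vial against the rack, and the beaker from the side view.

```bash
python3 - <<'E'
from h import *
L=lambda n:(np.load(f'pics/{n}.npy',allow_pickle=True).item(),cv2.imread(f'pics/{n}.png'))
i,im=L('w8')
for n,(x0,y0,x1,y1),z in (("jar",(290,155,345,215),.06),("vial",(300,222,335,258),.065)):
    m=(im[y0:y1,x0:x1].max(2)<60).astype(np.uint8);c=max(cv2.findContours(m,0,2)[0],key=cv2.contourArea)+[x0,y0];e=cv2.fitEllipse(c);P=ray(i,e[0],z)[0]
    a=np.radians(-41.8);d=P[:2]-[.559,.2506];print(n,np.round(e[1]),P.round(4),'rack y',(d@[np.cos(a),np.sin(a)]).round(4),'x',(d@[np.sin(a),-np.cos(a)]).round(4))
# side: where caps should be vs dark blobs
j,s=L('s20');_,s0=cv2.imread('pics/side0.png'),cv2.imread('pics/side0.png')
print('pred caps',proj(j,[[.5437,.2642,.06],[.5815,.2303,.065]]).round(1))
m=(s[200:300,270:380].max(2)<50).astype(np.uint8)
for c in cv2.findContours(m,0,2)[0]:
    if cv2.contourArea(c)>25: b=cv2.boundingRect(c);print('dark',b[0]+270,b[1]+200,b[2:])
bk=np.abs(s[185:214,275:297].astype(int)-_[185:214,275:297].astype(int)).mean();print('beaker diff',bk)
print(telemetry.observe()['clock'],telemetry.observe()['gripper_force'])
E
```

```text
jar [ 6. 17.] [0.5579 0.2573 0.06  ] rack y -0.0053 x -0.0043
vial [20. 22.] [0.5793 0.2337 0.065 ] rack y 0.0264 x -0.001
pred caps [[324.  250.1]
 [308.4 232.7]]
dark 313 244 (21, 20)
dark 305 231 (9, 11)
beaker diff 1.48380355276907
38.825 0.0
```

```bash
python3 - <<'E'
from h import *
i=np.load('pics/w8.npy',allow_pickle=True).item();im=cv2.imread('pics/w8.png')
a=np.radians(-41.8)
for t in (80,95,105):
    x0,y0=290,155;m=(im[y0:215,x0:345,2]<t).astype(np.uint8);c=max(cv2.findContours(m,0,2)[0],key=cv2.contourArea)+[x0,y0];e=cv2.fitEllipse(c);P=ray(i,e[0],.06)[0];d=P[:2]-[.559,.2506];print(t,np.round(e[0]),np.round(e[1]),(d@[np.cos(a),np.sin(a)]).round(4),(d@[np.sin(a),-np.cos(a)]).round(4))
P=ray(i,(317,188),.06)[0];d=P[:2]-[.559,.2506];print(P,d@[np.cos(a),np.sin(a)])
E
```

```text
80 [317. 191.] [46. 58.] -0.0196 -0.0019
95 [320. 189.] [66. 84.] -0.0213 -0.0045Traceback (most recent call last):
  File "<stdin>", line 5, in <module>
cv2.error: OpenCV(4.12.0) /io/opencv/modules/imgproc/src/shapedescr.cpp:361: error: (-201:Incorrect size of input array) There should be at least 5 points to fit the ellipse in function 'fitEllipseNoDirect'
```

The jar reads rack y ≈ -0.020 and x ≈ -0.002 and the vial reads y ≈ 0.026, both within tolerance. The beaker is unchanged.

```bash
python3 -c "
from cell import job
print(job.sign_off())"
```

```text
the job is handed in; nothing more can be done
None
```

I handed the job in at about 39 s: forceps, probe and spatula lie in compartments 1–3, the jar and vial stand in their bays, and the beaker is untouched; my last camera check put all of them within tolerance, but sign-off returned no verdict.

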